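# Find the hidden catch in the display riser

### The job

A flush catch is hidden in one of the six white tiles along the top of the display riser: a round, slightly sunken disc that gives way when pushed. Feel along the row for it with the fingertips (or look), press it fully home so that the flap at the end of the riser pops up and stays up, then take the hand away. Leave the goods that stand on the riser where they are: do not push, tip or lift them.

Things in the scene. Friction and masses are not known exactly. Their poses are not given: they have to be found in the camera images.
- riser: White display riser (plinth) fixed to the counter, 300 (x) by 500 (y) by 60 mm high. Origin: centre of its underside, on the counter. Its x axis points across it, from the side with the tile row to the side with the goods; its y axis runs along it, z up.
- row (a point): Middle of the row of six rigid white tiles, on their top (60 mm above the counter, flush with the riser's top); axes as the riser's. Tile centres lie along y at -150, -90, -30, 30, 90, 150 mm from here. One tile, each time another and not reported, has the catch at its centre; the rest are plain and flat. The riser's top is free of goods within 100 mm of the row's line.
- catch (a joint): White disc 44 mm across in a 47 mm round hole in the middle of one tile, its face 2 mm below the tiles' surface. Value: how far it is pushed down, 0 (out) to 0.006 m (fully home, face 8 mm below the tiles). It resists with about 4 to 6 N all the way (friction, no spring) and stays where it is left.
- flap (a joint): White flush flap, 159 (x) by 74 mm (y), in the riser's top past the +y end of the row; its near edge is 197 mm along +y from the middle of the row, its hinge is the far (+y) edge. Linked to the catch: 0 (shut) to 0.6 rad, 0.1 rad per mm of catch travel; fully up, its near edge is 42 mm above the riser's top. Worked through the catch only.
- dispenser: White ceramic soap dispenser with a steel pump, 72 mm across, 170 mm high, standing loose on the riser in one of three places (changed round) 175 to 185 mm from the row's line, towards the riser's +x side. Origin: centre of its underside.
- tumbler: White ceramic tumbler, 70 mm across, 100 mm high, standing loose on the riser in another of those places. Origin: centre of its underside.
- dishes: Pile of white soap dishes (one piece), 86 mm across, 48 mm high, standing loose on the riser in another of those places. Origin: centre of its underside.
Not all that is in view belongs to the job. What is shaped like the dishes but orange or pink is not meant.

How it is judged:
On the way:
1. the catch is pressed fully home and the flap is up (value of joint catch above 0.005 m and value of joint flap above 0.45 rad), for 0.2 s.
At the end, for the whole second after the job is handed in: The catch is in by more than 5 of its 6 mm, the flap stands up by more than 0.45 rad, and dispenser, tumbler and dishes stand upright (within 0.1 rad), at rest, within 25 mm of where they were (all of step 1 and distance of each of dispenser, tumbler, dishes from where it was at the start of the episode below 0.025 m and angle between each of dispenser, tumbler, dishes's own z axis and vertical below 0.1 rad and linear speed of each of dispenser, tumbler, dishes below 0.02 m/s); the robot touches nothing.
It fails at once if the dispenser is pushed, tipped or lifted (more than 25 mm or 0.35 rad) (distance of dispenser from where it was at the start of the episode above 0.025 m or angle between dispenser's own z axis and vertical above 0.35 rad).
It fails at once if the tumbler is pushed, tipped or lifted (more than 25 mm or 0.35 rad) (distance of tumbler from where it was at the start of the episode above 0.025 m or angle between tumbler's own z axis and vertical above 0.35 rad).
It fails at once if the dishes is pushed, tipped or lifted (more than 25 mm or 0.35 rad) (distance of dishes from where it was at the start of the episode above 0.025 m or angle between dishes's own z axis and vertical above 0.35 rad).
It also fails if it takes over 48 s, if anything falls off the work surface, if the arm or the gripper's body presses on something with over 40 N, if the wrist force passes 120 N, or if a joint passes its speed limit or range.

### The arm

A 6-joint arm with a two-finger parallel gripper is mounted at the origin on the work surface. World frame = base frame: x ahead of the robot, y to its left, z up, the work surface at z = 0. Lengths are in m, angles in rad, forces in N, time in s.
With the tool pointing down it reaches from about 0.375 to 0.975 m from the base axis. Payload 3.8 kg.
Tool frame: the origin (TCP) lies midway between the tips of the shut fingers; the grasp point (between the pads) lies 19 mm behind it; z points along the fingers, y is the direction in which the jaws open and shut (so a half turn about z gives the same grasp; the last joint's range is limited). The gripper opens to 85 mm and grips with 20 to 120 N. Pads are 22 mm wide; open, the fingers measure 114 mm over their backs; the gripper's body (76 mm by 85 mm) begins 54 mm behind the grasp point. The pads swing forward as they close: fully open they stand 13 mm farther back than shut.
Start: joints at [-1.157, 0.264, 1.604, -0, 1.274, -0.037], TCP at [0.294, -0.608, 0.231] pointing down, gripper open.
Joint ranges: [-2.63, 2.63], [-0.94, 2.18], [0.31, 2.57], [-1.31, 4.45], [0, 2.66], [-2.55, 2.55]. Speed limits (rad/s): [2.57, 2.57, 3.14, 3.14, 3.14, 3.14].

### API

Orientations are given as a rotation vector (axis times angle).
In Python, from workcell import bot gives the robot as it stands.
- The arm moves only by the tool drive_tool, never from a script. Its argument "deltas" is a list of rows, each an object with "hand": the opening, from 0 (shut) to 1 (fully open); "offset": the shift along the world's x, y, z in cm, a list of three; "angular": the turn, a rotation vector about the world's x, y, z in degrees, a list of three. A call has 1 to 8 rows; each row is the pose to reach, as a shift and turn from the pose commanded when the call began; what a row does not reach only later rows make up. A row lasts 1/8 s, in which the tool goes at most 62.5 mm and 10.7 degrees, less where a joint would pass 70% of its speed; a pose out of reach is approached as far as the arm can. A call with a gripper value outside its range is refused whole. The fingers move at their own pace and stop on an object; "force" is the grip in N (left out, the last holds). Time passes only in rows, so rows that repeat a pose let the fingers close. It gives the time, the measured TCP pose, the force and the opening at its end, in the units of the state.
- bot.read_state(): the state, without advancing time (a new reading comes with each control period).
- bot.read_camera(name): name is "scene" or "side" or "wrist"; returns a dict with "frame" (420x560x3 uint8, blue, green, red), "mtx" (3x3 intrinsics, pixels), "k1" (the pictures are not rectified: a ray, as slopes to the right and down, at radius r is drawn at 1 + k1 r^2 times it, then the intrinsics apply), "R" (3x3) and "t" (3): a world point X has camera coordinates R X + t. Camera axes: x right, y down, z forward; pixel columns grow to the right and rows downward; lengths in m; the calibration is good to about 2 mm. A picture is of the moment at which its call begins. There is no depth.
- bot.finish_job(): hands the job in, once; it reports no verdict.
The state is a dict: "time": time; "q": joint angles; "joint_vel": joint speeds; "joint_torque": joint torques, N m; "tool_pos": TCP position; "tcp_rot": TCP orientation; "wrist_force": force on the tool from outside, world axes, zero at the start; "torque": the same for the moment, N m; "width": opening from 0.0 (shut) to 1.0 (fully open).
Only numpy, scipy, OpenCV 4.12 (cv2) and the standard library are available. Lean on these libraries where they do the work, as an engineer would, in place of code of your own. Each camera call takes 0.05 s, during which the arm holds its last target. There are 200 camera calls.

## Working session

There is one attempt and no reset: what is moved stays moved. The work goes in short steps, Python scripts to look and compute and a tool call to move; the robot and the scene stay as the last step left them, time stands still between calls to the robot, and variables do not carry over. Pictures are saved under pics/ and viewed, about 8 in all and at most 12, crops included, and the job is handed in when it is done.

Besides the shell and the picture viewer there is one more tool, called after ">>>" by a JSON object that holds its "name" and its "arguments", one argument or row to a line. drive_tool: Moves the arm, as the interface text tells. Its arguments: {"type":"object","properties":{"deltas":{"type":"array"},"force":{"type":"number"}},"required":["deltas"]}

```bash
mkdir -p pics; cat > h.py <<'E'
import numpy as np, cv2
from workcell import bot
def undist(c,uv):
    K=c["mtx"]; p=np.array([(uv[0]-K[0][2])/K[0][0],(uv[1]-K[1][2])/K[1][1]]); s=p.copy()
    for _ in range(30): s=p/(1+c["k1"]*(s@s))
    return s
def cast(c,uv,z):
    s=undist(c,uv); R=np.array(c["R"]);t=np.array(c["t"])
    o=-R.T@t; d=R.T@np.array([s[0],s[1],1]); return o+d*(z-o[2])/d[2]
def proj(c,X):
    p=np.array(c["R"])@np.array(X)+np.array(c["t"]); s=p[:2]/p[2]; s=s*(1+c["k1"]*(s@s)); K=np.array(c["mtx"])
    return K[:2,:2]@s+K[:2,2]
def snap(name,fn):
    import pickle
    c=bot.read_camera(name); cv2.imwrite(f"pics/{fn}.png",c["frame"]); pickle.dump({k:np.array(v) for k,v in c.items()},open(f"pics/{fn}.pkl","wb")); return c
def load(fn):
    import pickle; return pickle.load(open(f"pics/{fn}.pkl","rb"))
E
python3 - <<'E'
from h import *
for n in("scene","side","wrist"):
    c=snap(n,n+"0"); print(n,c["k1"],-np.array(c["R"]).T@np.array(c["t"]))
a=[cv2.imread(f"pics/{n}0.png") for n in("scene","side")]
cv2.imwrite("pics/both.png",cv2.resize(np.vstack(a),None,fx=.7,fy=.7))
print(bot.read_state())
E
```

```text
scene 0.007027274034054891 [ 1.01419182 -0.37711997  1.00149205]
side 0.019384321914237692 [0.17528954 0.79659726 0.90281071]
wrist -0.051356471767940545 [ 0.36475037 -0.5738025   0.37210867]
{'time': 0.15, 'q': array([-1.15692084e+00,  2.64565207e-01,  1.60507487e+00, -2.09803544e-05,
        1.27370130e+00, -3.68801445e-02]), 'joint_vel': array([-0.00158871, -0.0023988 , -0.0025568 ,  0.00064139,  0.00136424,
       -0.00059043]), 'joint_torque': array([-1.67343464e-03, -5.15907454e+01, -3.67959273e+01, -2.76370365e-04,
        8.08793062e-03,  2.29611146e-05]), 'tool_pos': array([ 0.29383431, -0.60705248,  0.2302502 ]), 'tcp_rot': array([-3.06046812e+00, -7.01692667e-01,  5.45371370e-04]), 'wrist_force': array([ 0.21196755, -0.00487459, -0.79307115]), 'torque': array([-0.01510849,  0.05525302,  0.02043484]), 'width': 1.005657787193749}
```

View pics/scene0.png

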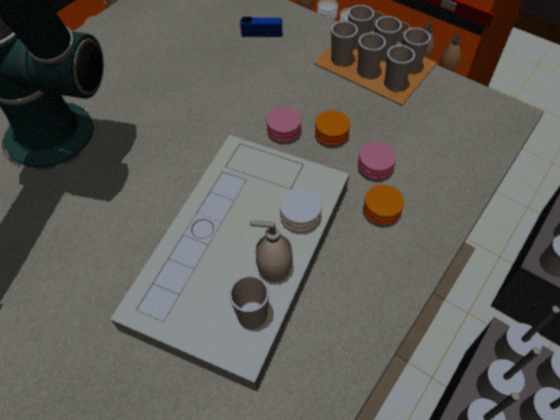

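View pics/side0.png

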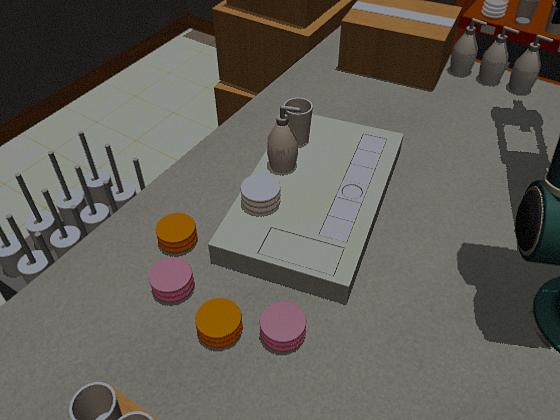

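The scene view shows a ring in the tile row at about (203,229), and the side view shows it at about (352,190). The flap is at about (265,165) in the scene view and the goods are on the far side. Next I cast these points onto z = 0.06.

```bash
python3 - <<'E'
from h import *
s=load("scene0");d=load("side0")
def P(c,u,z=.06): return cast(c,u,z).round(4)[:2]
def ring(c,u):
    g=cv2.cvtColor(c["frame"],cv2.COLOR_BGR2GRAY); x,y=u; r=18
    k=cv2.resize(g[y-r:y+r,x-r:x+r],None,fx=8,fy=8,interpolation=cv2.INTER_CUBIC)
    return k
ks=[ring(s,(203,229)),ring(d,(352,190))]
cv2.imwrite("pics/rings.png",np.hstack(ks))
print("catch",P(s,(203,229)),P(d,(352,190)))
for n,u in dict(rA=(221,172),rB=(245,178),rC=(137,313),rD=(165,319),c1=(232,137),c2=(348,174),c3=(117,320),c4=(252,378)).items(): print(n,P(s,u))
for n,u in dict(rA=(364,134),rB=(387,137),rC=(319,235),rD=(347,241),c2=(216,246),c1=(349,292),c3=(403,130)).items(): print("side",n,P(d,u))
E
```

```text
catch [ 0.532  -0.0133] [ 0.529  -0.0139]
rA [0.4663 0.1243]
rB [0.5207 0.1425]
rC [ 0.5526 -0.2275]
rD [ 0.604  -0.2054]
c1 [0.4207 0.2196]
c2 [0.7014 0.2855]
c3 [ 0.5321 -0.2593]
c4 [ 0.8041 -0.1965]
side rA [ 0.6002 -0.2095]
side rB [ 0.5466 -0.2298]
side rC [0.5222 0.1425]
side rD [0.4658 0.125 ]
side c2 [0.6831 0.2839]
side c1 [0.4018 0.2343]
side c3 [ 0.5252 -0.2773]
```

View pics/rings.png

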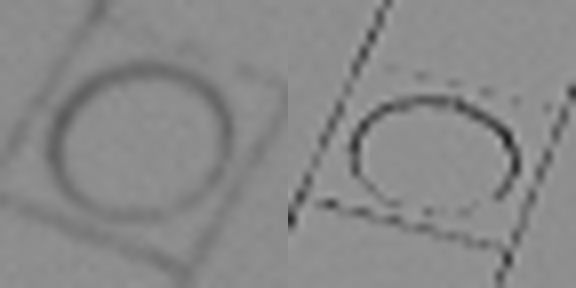

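Both views agree that the catch is at about (0.529, -0.0135). That is +28 mm from the row's middle, so it is the +30 tile. The row length also checks at 360 mm. I'll close the fingers (about 22 x 29 mm, so they fit the 44 mm disc) and go above it.

>>> {"name": "drive_tool", "arguments": {
  "deltas": [
    {"hand": 0, "offset": [2.3, 5.9, 0], "angular": [0, 0, 0]},
    {"hand": 0, "offset": [4.6, 11.6, 0], "angular": [0, 0, 0]},
    {"hand": 0, "offset": [6.9, 17.4, 0], "angular": [0, 0, 0]},
    {"hand": 0, "offset": [9.2, 23.2, 0], "angular": [0, 0, 0]},
    {"hand": 0, "offset": [11.5, 29, 0], "angular": [0, 0, 0]},
    {"hand": 0, "offset": [13.8, 34.8, 0], "angular": [0, 0, 0]},
    {"hand": 0, "offset": [16.1, 40.6, 0], "angular": [0, 0, 0]},
    {"hand": 0, "offset": [18.4, 46.5, 0], "angular": [0, 0, 0]}
  ]
}}

```text
time: 1.15
tool_pos: [0.4781, -0.1414, 0.2312]
tcp_rot: [3.062, 0.702, 0.001]
wrist_force: [0.8, -0.5, 0.3]
width: 0.003
```

>>> {"name": "drive_tool", "arguments": {
  "deltas": [
    {"hand": 0, "offset": [2, 5.1, 0], "angular": [0, 0, 0]},
    {"hand": 0, "offset": [4, 10, -1], "angular": [0, 0, 0]},
    {"hand": 0, "offset": [5.1, 12.8, -4], "angular": [0, 0, 0]},
    {"hand": 0, "offset": [5.1, 12.8, -9], "angular": [0, 0, 0]},
    {"hand": 0, "offset": [5.1, 12.8, -14], "angular": [0, 0, 0]},
    {"hand": 0, "offset": [5.1, 12.8, -14], "angular": [0, 0, 0]},
    {"hand": 0, "offset": [5.1, 12.8, -14], "angular": [0, 0, 0]}
  ]
}}

```text
time: 2.02
tool_pos: [0.5297, -0.0155, 0.0927]
tcp_rot: [3.062, 0.702, 0.002]
wrist_force: [0.8, 0.2, 0.5]
width: 0.001
```

```bash
python3 - <<'E'
from h import *
k=[]
for n in("scene","side","wrist"):
    c=snap(n,n+"1")
    u=proj(c,(.529,-.0135,.06)).astype(int); print(n,u,proj(c,bot.read_state()["tool_pos"]))
    if n!="wrist":
        k.append(cv2.resize(c["frame"][u[1]-45:u[1]+45,u[0]-45:u[0]+45],None,fx=4,fy=4,interpolation=cv2.INTER_CUBIC))
cv2.imwrite("pics/near.png",np.hstack(k)); s=bot.read_state(); print(s["tool_pos"],s["wrist_force"])
E
```

```text
scene [201 228] [199.5721432  220.82423644]
side [351 190] [352.84902877 178.07415938]
wrist [268 249] [273.4453037  277.49596861]
[ 0.53107955 -0.0156806   0.09414177] [0.39817445 0.17882614 0.78560933]
```

View pics/near.png

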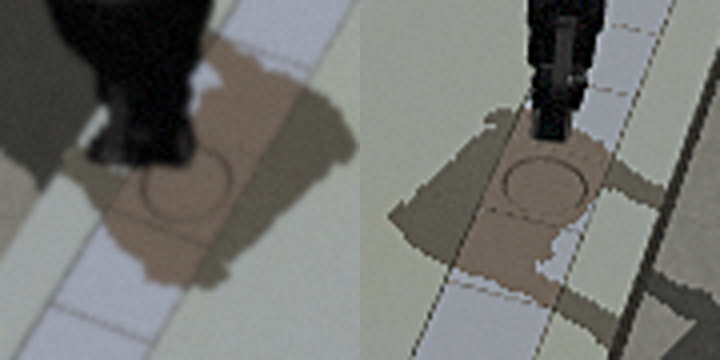

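View pics/wrist1.png

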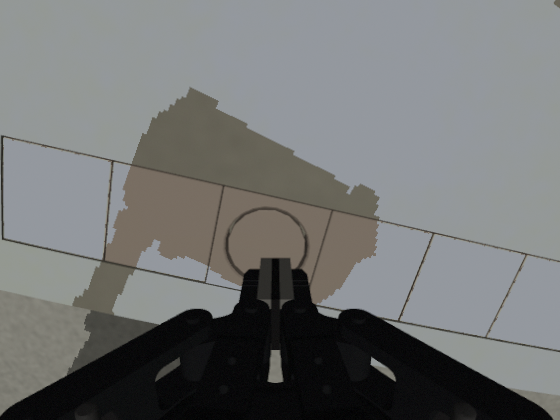

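The wrist view shows the ring centred at about (267,245), against (268,249) predicted. The shadow of the gripper falls on it, and all the goods are well clear. The error is about 2 mm, so I correct slightly in +x/+y and descend in stages.

>>> {"name": "drive_tool", "arguments": {
  "deltas": [
    {"hand": 0, "offset": [0.15, 0.1, -1.5], "angular": [0, 0, 0]},
    {"hand": 0, "offset": [0.15, 0.1, -2.8], "angular": [0, 0, 0]},
    {"hand": 0, "offset": [0.15, 0.1, -3.1], "angular": [0, 0, 0]},
    {"hand": 0, "offset": [0.15, 0.1, -3.4], "angular": [0, 0, 0]},
    {"hand": 0, "offset": [0.15, 0.1, -3.5], "angular": [0, 0, 0]},
    {"hand": 0, "offset": [0.15, 0.1, -3.5], "angular": [0, 0, 0]}
  ]
}}

```text
time: 2.92
tool_pos: [0.5308, -0.0144, 0.0564]
tcp_rot: [3.062, 0.702, 0.002]
wrist_force: [0.0, -0.1, 0.2]
width: 0.003
```

>>> {"name": "drive_tool", "arguments": {
  "deltas": [
    {"hand": 0, "offset": [0, 0, -0.2], "angular": [0, 0, 0]},
    {"hand": 0, "offset": [0, 0, -0.3], "angular": [0, 0, 0]},
    {"hand": 0, "offset": [0, 0, -0.4], "angular": [0, 0, 0]},
    {"hand": 0, "offset": [0, 0, -0.4], "angular": [0, 0, 0]}
  ]
}}

```text
time: 3.42
tool_pos: [0.5311, -0.0144, 0.0529]
tcp_rot: [3.062, 0.702, 0.003]
wrist_force: [-0.6, -0.8, 4.9]
width: 0.002
```

Contact at about 5 N, which matches the catch's friction. I'll keep pressing until the force rises at the stop.

>>> {"name": "drive_tool", "arguments": {
  "deltas": [
    {"hand": 0, "offset": [0, 0, -0.1], "angular": [0, 0, 0]},
    {"hand": 0, "offset": [0, 0, -0.2], "angular": [0, 0, 0]},
    {"hand": 0, "offset": [0, 0, -0.3], "angular": [0, 0, 0]},
    {"hand": 0, "offset": [0, 0, -0.3], "angular": [0, 0, 0]}
  ]
}}

```text
time: 3.92
tool_pos: [0.5313, -0.0144, 0.052]
tcp_rot: [3.062, 0.702, 0.002]
wrist_force: [-6.8, 0.1, 18.7]
width: -0.003
```

>>> {"name": "drive_tool", "arguments": {
  "deltas": [
    {"hand": 0, "offset": [0, 0, -0.2], "angular": [0, 0, 0]},
    {"hand": 0, "offset": [0, 0, -0.2], "angular": [0, 0, 0]},
    {"hand": 0, "offset": [0, 0, -0.2], "angular": [0, 0, 0]}
  ]
}}

```text
time: 4.3
tool_pos: [0.5314, -0.0145, 0.0519]
tcp_rot: [3.062, 0.702, 0.002]
wrist_force: [-12.9, 0.6, 32.4]
width: -0.0
```

```bash
python3 - <<'E'
from h import *
for n in("scene","side"): snap(n,n+"2")
E
```

```text
(no output)
```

View pics/side2.png

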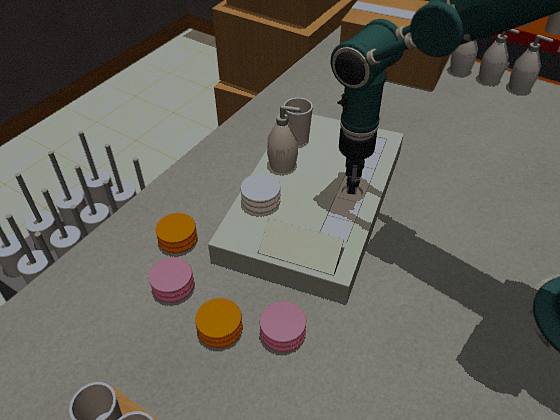

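The fingers are on the disc, the force rises steeply with no further travel at z = 0.052, and the flap panel (about (300,245) in the side view) has changed shade. The goods haven't moved. I'll retract straight up.

>>> {"name": "drive_tool", "arguments": {
  "deltas": [
    {"hand": 0, "offset": [0, 0, 1], "angular": [0, 0, 0]},
    {"hand": 0, "offset": [0, 0, 3], "angular": [0, 0, 0]},
    {"hand": 0, "offset": [0, 0, 8], "angular": [0, 0, 0]},
    {"hand": 0, "offset": [0, 0, 14], "angular": [0, 0, 0]},
    {"hand": 0, "offset": [-3, -6, 17], "angular": [0, 0, 0]},
    {"hand": 0, "offset": [-6, -12, 17], "angular": [0, 0, 0]},
    {"hand": 0, "offset": [-6, -12, 17], "angular": [0, 0, 0]},
    {"hand": 0, "offset": [-6, -12, 17], "angular": [0, 0, 0]}
  ]
}}

```text
time: 5.4
tool_pos: [0.4699, -0.1348, 0.2167]
tcp_rot: [-3.062, -0.698, 0.0]
wrist_force: [-0.5, 0.2, 1.1]
width: -0.004
```

```bash
python3 - <<'E'
from h import *
a=snap("scene","scene3");b=snap("side","side3")
s0,d0=load("scene0"),load("side0")
y=np.array([-.236,.972]);x=np.array([.972,.236]);m=np.array([.5348,-.0423])
# predicted flap near edge corners shut / up 0.6 rad (hinge 271 mm along)
out=[]
for c in(a,b):
    f=cv2.resize(c["frame"],None,fx=4,fy=4,interpolation=cv2.INTER_CUBIC)
    o=m+y*.234
    # flap lies over the riser's middle in x: centre +~0.08..; draw none, print edge predictions
    ctr=proj(c,[*(m+x*.08+y*.197),.06]); up=proj(c,[*(m+x*.08+y*(.271-.074*np.cos(.6))),.102]); print("near edge shut",ctr.round(1),"up",up.round(1))
    u=proj(c,[*(m+x*.08+y*.234),.08]).astype(int)*4
    out.append(f[u[1]-220:u[1]+220,u[0]-200:u[0]+200])
cv2.imwrite("pics/flap.png",np.hstack(out))
print(bot.read_state()["wrist_force"],bot.read_state()["tool_pos"])
E
```

```text
near edge shut [268.2 180. ] up [269.9 164. ]
near edge shut [294.6 234. ] up [292.7 224.8]
[-0.33466863 -0.35090062  0.32545638] [ 0.47045635 -0.13351442  0.21655783]
```

View pics/flap.png

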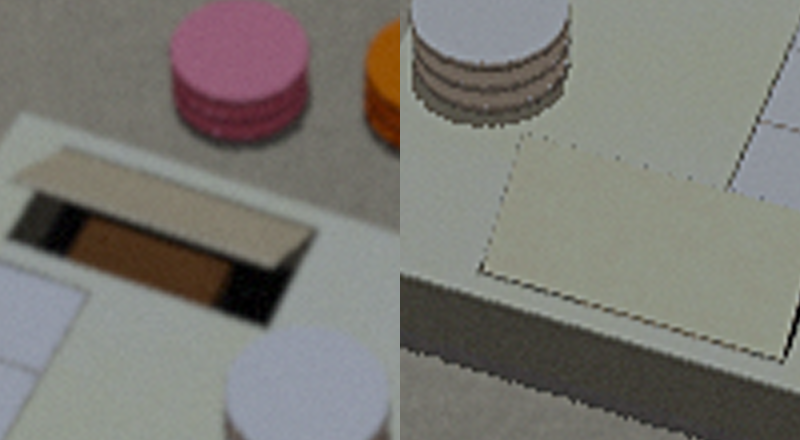

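View pics/scene3.png

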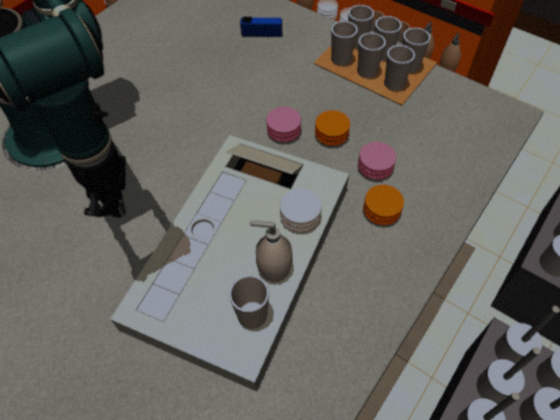

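The flap is standing up in the scene view, with its cavity visible at about (263,172) and its raised edge from (230,158) to (298,173). I'll work out the angle from the crop pixels and check that the goods haven't moved.

```bash
python3 - <<'E'
from h import *
a,s0=load("scene3"),load("scene0")
y=np.array([-.236,.972]);x=np.array([.972,.236]);m=np.array([.5348,-.0423])
u=proj(a,[*(m+x*.08+y*.234),.08]).astype(int)*4
# left/right ends of raised edge in the crop; of the hole's near edge (z .06)
f=lambda p:((np.array(p)+u-[200,220])/4)
for p in((10,181),(275,268)):
    best=min(np.linspace(0,.9,181),key=lambda th:min(np.linalg.norm(proj(a,[*(m+x*X+y*(.271-.074*np.cos(th))),.06+.074*np.sin(th)])-f(p)) for X in np.linspace(-.05,.25,151)))
    print("angle",best)
for p in((8,238),(268,325)):
    X=cast(a,f(p),.06)[:2]-m; print("hole near edge x,y",X@x,X@y)
d=cv2.absdiff(a["frame"],s0["frame"])[185:335,225:325].max(2); print("goods diff mean/max/count>30",d.mean(),d.max(),(d>30).sum())
E
```

```text
angle 0.535
angle 0.52
hole near edge x,y -0.023668700227623983 0.1964916119568661
hole near edge x,y 0.13554879495263167 0.1950788248617242
goods diff mean/max/count>30 9.710533333333334 142 30
```

```bash
python3 - <<'E'
from h import *
a,s0=load("scene3"),load("scene0")
d=cv2.absdiff(a["frame"],s0["frame"])[185:335,225:325].max(2); v,u=np.where(d>40); print([(int(p)+225,int(q)+185,int(d[q,p])) for p,q in zip(u,v)])
d=cv2.absdiff(load("side3")["frame"],load("side0")["frame"])[95:215,238:316].max(2); print((d>40).sum())
if (v>10).sum()==0 and (d>40).sum()==0: bot.finish_job(); print("handed in")
E
```

```text
[(280, 185, 50), (281, 185, 69), (282, 185, 93), (283, 185, 101), (284, 185, 122), (285, 185, 127), (286, 185, 139), (287, 185, 142), (288, 185, 131), (289, 185, 140), (290, 185, 123), (291, 185, 91), (283, 186, 54), (284, 186, 72), (285, 186, 95), (286, 186, 110), (287, 186, 126), (288, 186, 128), (289, 186, 137), (290, 186, 112), (291, 186, 61), (286, 187, 54), (287, 187, 73), (288, 187, 90), (289, 187, 103), (290, 187, 84), (289, 188, 50)]
0
the job is handed in; nothing more can be done
handed in
```

I found the catch in the camera images, pressed it home, and handed the job in at about 5.5 s; no verdict came back. It was in the tile 30 mm along +y from the row's middle, at about (0.530, -0.014).

- **Press:** with the shut fingers it gave way at about 5 N. The force then rose to 32 N at z = 0.052, the fully-home height, with almost no further travel.
- **Flap:** after the hand was raised clear, the flap stood up with its cavity visible.
- **Flap angle:** I measured about 0.52–0.535 rad, above the 0.45 limit but short of the nominal 0.6. Flap thickness and pixel error (about 0.04 rad per pixel) may explain the gap, but I did not check this.
- **Goods:** before-and-after pictures showed no change at the dispenser, tumbler or dishes. The only changed pixels were at the edge of the opened flap.
- **Hand:** the arm was clear of the riser, with wrist force near zero.

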